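# Nest the domed dust covers in the tray

## Robot

A 6-joint arm with a two-finger parallel gripper is mounted at the origin on the work surface. World frame = base frame: x ahead of the robot, y to its left, z up, the work surface at z = 0. Lengths are in mm, angles in rad, forces in N, time in s.
With the tool pointing down it reaches from about 375 to 925 mm from the base axis. Payload 5.7 kg.
Tool frame: the origin (TCP) lies between the finger pads; the fingertips stand 8 mm ahead of it and the grasp point (between the pads) lies 11 mm behind it (bot.tcp_to_tips is the distance from the TCP to the fingertips, in mm); z points along the fingers, y is the direction in which the jaws open and shut (so a half turn about z gives the same grasp; the last joint's range is limited). The gripper opens to 88 mm and grips with 3 to 60 N. Pads are 20 mm wide; open, the fingers measure 115 mm over their backs; the gripper's body (75 mm by 178 mm) begins 61 mm behind the grasp point.
Start: joints at [-1.297, 0.359, 1.51, -0, 1.272, -0.115], TCP at [227.429, -555.193, 230.623] pointing down, gripper open.
Joint ranges: [-2.97, 2.97], [-1.01, 2.36], [0.21, 2.38], [-0.96, 4.11], [0.2, 2.71], [-2.98, 2.98]. Speed limits (rad/s): [2.39, 2.39, 3.14, 3.14, 3.14, 3.14].

## Interface

Orientations are given as a rotation vector (axis times angle).
In Python, from rig import readout, viewer, bot gives the robot as it stands.
- The arm moves only by the tool drive_tool, never from a script. Its arguments are lists of equal length, an entry for each row: "gripper": the gripper command: -1 is shut, 1 is fully open, values between are in proportion; "linear": the shift along the world's x, y, z scaled (see below), a list of three; "delta_rot": the turn, a rotation vector about the world's x, y, z scaled (see below), a list of three. A call has 1 to 20 rows; each row is the pose to reach, as a shift and turn from the pose commanded when the call began; what a row does not reach only later rows make up. The controller multiplies each number of a shift by 0.5 m and each number of a turn by pi/4 rad. A row lasts 1/10 s, in which the tool goes at most 50 mm and 8.59 degrees, less where a joint would pass 70% of its speed; a pose out of reach is approached as far as the arm can. A call with a number of a shift or a turn outside -1 to 1 is refused whole. A call with a gripper value outside its range is refused whole. The fingers move at their own pace and stop on an object; "grip_force" is the grip in N (left out, the last holds). Time passes only in rows, so rows that repeat a pose let the fingers close. It gives the time, the measured TCP pose, the force and the opening at its end, in the units of the state.
- readout.get_state(): the state, without advancing time (a new reading comes with each control period).
- viewer.capture(name): name is "scene" or "top"; returns a dict with "frame" (480x640x3 uint8, red, green, blue), "z_map" (480x640 float32, mm along the optical axis (not along the pixel's ray), 0 where there is no reading), "camera_matrix" (3x3 intrinsics, pixels), "rvec" (rotation vector, rad) and "tvec" (3), from world to camera coordinates, as OpenCV has them. Camera axes: x right, y down, z forward; pixel columns grow to the right and rows downward; lengths in mm; the calibration is good to about 2 mm. A picture is of the moment at which its call begins.
- bot.close_job(): hands the job in, once; it reports no verdict.
Trained networks look in a picture, given as the dict that the camera call returned (one of the last four; its "shot" number tells which), for a name from the list of things; names that differ only in an ending like _2 or _b are one class to them, and where a whole thing is asked for, a point or a joint stands for the part that bears it (a point fixed in the world has none). Each returns a list of dicts, best first, with "confidence" (0 to 1); they miss things now and then, are a little off and sometimes report something else, mostly with a low value. They report only what shows in the picture. A call takes as long as a camera call.
- viewer.boxes_of(name, picture): "rect" ([left, top, right, bottom] in pixels, round what is visible of it).
- viewer.mark_of(name, picture): "at" ([row, column] in pixels: a listed point, or the origin of a listed thing).
The state is a dict: "time": time; "qpos": joint angles; "dq": joint speeds; "effort": joint torques, N m; "ee_pos": TCP position; "tool_rot": TCP orientation; "force": force on the tool from outside, world axes, zero at the start; "torque": the same for the moment, N m; "opening": finger opening in mm.
Only numpy, scipy, OpenCV 4.12 (cv2) and the standard library are available. Lean on these libraries where they do the work, as an engineer would, in place of code of your own. Each camera call takes 0.05 s, during which the arm holds its last target.

## Task

Clear away the three domed dust covers by nesting them mouth up in the blue tray, one at a time: first the large cream one flat on the tray floor, then the medium green one from the drying stand level and centred inside it, then the small orange one level and centred inside that. Set each one down, do not drop it, and leave the glassware and bottles standing where they are.

Things in the scene. Friction and masses are not known exactly. Their poses are not given: they have to be found in the camera images.
- cover_large: Domed cover, cream plastic, mouth up on either mat. 124 mm across the rim, 50 high, 160 g. Origin: underside centre of its flat crown button (68 mm across, 10 high), its foot; z points out of the mouth. Rim: upright band 8 mm thick, 36 to 50 mm above the origin, can be pinched anywhere (one finger inside). Dome wall 5 mm; flat inner floor 15 mm above the origin, 66 mm across.
- cover_medium: Domed cover, mint green plastic, mouth up on the stand, tilted 25 degrees towards stand -x. 96 mm across the rim, 50 high, 110 g. Origin: underside centre of its flat crown button (54 mm across, 10 high), its foot; z points out of the mouth. Rim: upright band 8 mm thick, 36 to 50 mm above the origin, can be pinched anywhere (one finger inside). Dome wall 5 mm; flat inner floor 15 mm above the origin, 52 mm across. Nested, its rim is 15 mm above the large one's.
- cover_small: Domed cover, orange plastic, mouth up on the other mat. 68 mm across the rim, 50 high, 70 g. Origin: underside centre of its flat crown button (40 mm across, 10 high), its foot; z points out of the mouth. Rim: upright band 8 mm thick, 36 to 50 mm above the origin, can be pinched anywhere (one finger inside). Dome wall 5 mm; flat inner floor 15 mm above the origin, 38 mm across. Nested, its rim is 15 mm above the medium one's.
- tray: Fixed blue open tray, 190 (its x) by 200 (its y) by 30 mm high, walls and floor 5 mm thick. Origin: centre of its underside; the floor is 5 mm above. The sample bottle stands in its +x +y corner; the rest is free.
- stand: Fixed white sloped drying stand, a board 110 by 120 mm tilted 25 degrees down towards its own -x side (the robot's side), on steel feet; up to 65 mm high. Origin: on the bench under its middle; the board's top is 40 mm above it there. A 6 mm lip keeps the medium cover's button from sliding.
- mat_a: Fixed grey-blue mat, 290 (its x) x 200 x 3 mm. Origin: centre of its underside.
- mat_b: Fixed grey-blue mat, 290 (its x) x 200 x 3 mm. Origin: centre of its underside.
- beaker: Bystander: glass beaker, 66 mm diameter, 90 mm high, upright on mat_a. Origin: centre of its underside.
- wash_bottle: Bystander: white bottle with a red cap, 54 mm diameter, 165 mm high, upright on mat_b. Origin: centre of its underside.
- cuvette_a: Bystander: amber cuvette with a black cap, 26 x 26 x 48 mm, upright on mat_a. Origin: centre of its underside.
- cuvette_b: Bystander: amber cuvette with a black cap, 26 x 26 x 48 mm, upright on mat_b. Origin: centre of its underside.
- sample_bottle: Bystander: small bottle with a blue cap, 38 mm diameter, 75 mm high, upright in a corner of the tray. Origin: centre of its underside.
- flask: Bystander: green stoppered conical flask, 66 mm diameter at the foot, 32 at the stopper, 115 mm high, upright on the bench left of the stand. Origin: centre of its underside.
- reagent_jar: Bystander: jar with a black lid, 56 mm diameter, 70 mm high, upright on the bench beside the stand. Origin: centre of its underside.

How it is judged (in metres and radians):
On the way, in this order (a step that is already met when the one before it is completed fails the run):
1. the large cover stands mouth up on the tray floor, released (x of cover_large in the frame of tray between -0.062 and 0.062 m and y of cover_large in the frame of tray between -0.062 and 0.062 m and z of cover_large in the frame of tray between 0 and 0.01 m and angle between cover_large's own z axis and vertical below 0.1 rad and contact force between the fingers and cover_large below 0.1 N and linear speed of cover_large below 0.02 m/s), for 0.2 s.
2. the medium cover sits level inside the large one, released (x of cover_large in the frame of tray between -0.062 and 0.062 m and y of cover_large in the frame of tray between -0.062 and 0.062 m and z of cover_large in the frame of tray between 0 and 0.01 m and angle between each of cover_large, cover_medium's own z axis and vertical below 0.1 rad and horizontal distance between cover_medium and cover_large below 0.01 m and z of cover_medium in the frame of cover_large between 0.01 and 0.02 m and z of cover_medium in the frame of tray above 0 m and contact force between the fingers and cover_medium below 0.1 N and linear speed of cover_medium below 0.02 m/s), for 0.2 s.
3. the small cover sits level inside the medium one, released (x of cover_large in the frame of tray between -0.062 and 0.062 m and y of cover_large in the frame of tray between -0.062 and 0.062 m and z of cover_large in the frame of tray between 0 and 0.01 m and angle between each of cover_large, cover_medium, cover_small's own z axis and vertical below 0.1 rad and horizontal distance between cover_medium and cover_large below 0.01 m and z of cover_medium in the frame of cover_large between 0.01 and 0.02 m and z of each of cover_medium, cover_small in the frame of tray above 0 m and horizontal distance between cover_small and cover_medium below 0.01 m and z of cover_small in the frame of cover_medium between 0.01 and 0.02 m and contact force between the fingers and cover_small below 0.1 N and linear speed of cover_small below 0.02 m/s), for 0.2 s.
At the end, for the whole second after the job is handed in: Large cover mouth up on the tray floor, its centre within 62 mm of the tray's along each tray axis; medium in large and small in medium, each level within 0.1 rad, within 10 mm of centred, its button on the floor below (15 mm, give or take 5, above that cover's origin); all released, at rest (all of step 3 and contact force between the fingers and cover_large below 0.1 N and linear speed of each of cover_large, cover_medium below 0.02 m/s and contact force between the fingers and cover_medium below 0.1 N); the robot touches nothing.
It fails at once if the beaker, wash bottle, reagent jar or flask is shifted by more than 20 mm or tipped over (distance of any of beaker, wash_bottle, reagent_jar, flask from where it was at the start of the episode above 0.02 m or angle between any of beaker, wash_bottle, reagent_jar, flask's own z axis and vertical above 0.35 rad).
It fails at once if a cuvette is shifted by more than 20 mm or tipped over (distance of any of cuvette_a, cuvette_b from where it was at the start of the episode above 0.02 m or angle between any of cuvette_a, cuvette_b's own z axis and vertical above 0.35 rad).
It fails at once if the sample bottle in the tray is shifted by more than 20 mm or tipped over (distance of sample_bottle from where it was at the start of the episode above 0.02 m or angle between sample_bottle's own z axis and vertical above 0.35 rad).
It fails at once if a cover is dropped or thrown (faster than 0.7 m/s while out of the fingers) ((contact force between the fingers and cover_large below 0.1 N and linear speed of cover_large above 0.7 m/s) or (contact force between the fingers and cover_medium below 0.1 N and linear speed of cover_medium above 0.7 m/s) or (contact force between the fingers and cover_small below 0.1 N and linear speed of cover_small above 0.7 m/s)).
It also fails if it takes over 69 s, if anything falls off the work surface, if the arm or the gripper's body presses on something with over 40 N, if the wrist force passes 120 N, or if a joint passes its speed limit or range.

## Working session

There is one attempt and no reset: what is moved stays moved. The work goes in short steps, Python scripts to look and compute and a tool call to move; the robot and the scene stay as the last step left them, time stands still between calls to the robot, and variables do not carry over. Pictures are saved under pics/ and viewed, and the job is handed in when it is done.

Besides the shell and the picture viewer there is one more tool, called after "Request:" as name(argument=value, ...) on one line, values as JSON. drive_tool: Moves the arm, as the interface text tells. Shifts and turns lie within -1 to 1; 1 stands for 0.5 m of shift or pi/4 rad of turn. Its arguments: {"type":"object","properties":{"gripper":{"type":"array"},"linear":{"type":"array"},"delta_rot":{"type":"array"},"grip_force":{"type":"number"}},"required":["gripper","linear","delta_rot"]}

```bash
mkdir -p pics; ls; cat > h.py <<'E'
import numpy as np, cv2
from rig import readout, viewer, bot
def save(p,name,crop=None,scale=1):
    im=p["frame"][:,:,::-1].copy()
    if crop: l,t,r,b=crop; im=im[t:b,l:r]
    if scale!=1: im=cv2.resize(im,None,fx=scale,fy=scale,interpolation=cv2.INTER_CUBIC)
    cv2.imwrite("pics/"+name,im)
def cloud(p):
    K=np.array(p["camera_matrix"]);R=cv2.Rodrigues(np.array(p["rvec"],float))[0];t=np.array(p["tvec"],float).ravel()
    z=p["z_map"].astype(float);v,u=np.mgrid[:480,:640]
    c=np.stack([(u-K[0,2])/K[0,0]*z,(v-K[1,2])/K[1,1]*z,z],-1)
    w=(c-t)@R
    w[z<=0]=np.nan
    return w
def ray(p,row,col,h):
    K=np.array(p["camera_matrix"]);R=cv2.Rodrigues(np.array(p["rvec"],float))[0];t=np.array(p["tvec"],float).ravel()
    d=R.T@np.array([(col-K[0,2])/K[0,0],(row-K[1,2])/K[1,1],1]);o=-R.T@t
    return o+d*(h-o[2])/d[2]
E
python3 - <<'E'
from h import *
import pickle
s=readout.get_state();print(s)
for n in ["top","scene"]:
    p=viewer.capture(n);save(p,n+"0.png");print(n,p["camera_matrix"],p["rvec"],p["tvec"])
    pickle.dump(p,open(n+"0.pkl","wb"))
    for o in "cover_large cover_medium cover_small tray stand mat_a beaker wash_bottle cuvette_a sample_bottle flask reagent_jar".split():
        b=viewer.boxes_of(o,p)[:2]; m=viewer.mark_of(o,p)[:2]
        print(o,[(np.round(x["rect"]).tolist(),round(x["confidence"],2)) for x in b],[(np.round(x["at"]).tolist(),round(x["confidence"],2)) for x in m])
E
```

```text
pics
{'time': 0.0, 'qpos': array([-1.29712250e+00,  3.59501793e-01,  1.51140662e+00, -6.97426375e-06,
        1.27251060e+00, -1.15075747e-01]), 'dq': array([ 0.00070029,  0.00084911,  0.00096831,  0.00017407,  0.00218128,
       -0.00146507]), 'effort': array([ 4.63112428e-04, -5.15375805e+01, -2.70727193e+01,  6.70609809e-02,
        3.49158829e-02, -1.27283060e-04]), 'ee_pos': array([ 227.24110511, -554.58059459,  229.82132547]), 'tool_rot': array([-3.08064570e+00, -6.06460076e-01,  2.37554834e-04]), 'force': array([-0.19945859, -0.78411135,  0.98330059]), 'torque': array([-0.00562602, -0.0275869 , -0.03617248]), 'opening': 87.73763500465098}
top [[497.30314731   0.         311.4370101 ]
 [  0.         497.30314731 233.9571928 ]
 [  0.           0.           1.        ]] [ 2.06188039 -2.17115985  0.22669637] [  19.99907176  521.23540686 1273.18782053]
cover_large [([170.0, 222.0, 218.0, 273.0], 0.72)] [([254.0, 196.0], 0.67), ([242.0, 430.0], 0.67)]
cover_medium [([296.0, 171.0, 330.0, 205.0], 0.69)] [([187.0, 314.0], 0.7)]
cover_small [([423.0, 226.0, 449.0, 251.0], 0.94)] [([244
[... 1552 characters left out ...]
] [([320.0, 350.0], 0.77), ([245.0, 485.0], 0.56)]
mat_a [([390.0, 168.0, 510.0, 276.0], 0.72), ([112.0, 237.0, 245.0, 382.0], 0.66)] [([304.0, 172.0], 0.93), ([218.0, 443.0], 0.76)]
beaker [([477.0, 210.0, 516.0, 258.0], 0.68)] [([246.0, 486.0], 0.76)]
wash_bottle [] [([354.0, 172.0], 0.91)]
cuvette_a [([454.0, 162.0, 470.0, 187.0], 0.61), ([111.0, 260.0, 131.0, 279.0], 0.6)] [([276.0, 124.0], 0.74), ([181.0, 461.0], 0.63)]
sample_bottle [([337.0, 237.0, 359.0, 266.0], 0.97)] [([256.0, 348.0], 0.57), ([312.0, 352.0], 0.44)]
flask [([448.0, 264.0, 485.0, 309.0], 0.57)] [([301.0, 465.0], 0.77)]
reagent_jar [([256.0, 355.0, 280.0, 394.0], 0.62)] [([378.0, 271.0], 0.84), ([180.0, 464.0], 0.75)]
```

View pics/top0.png

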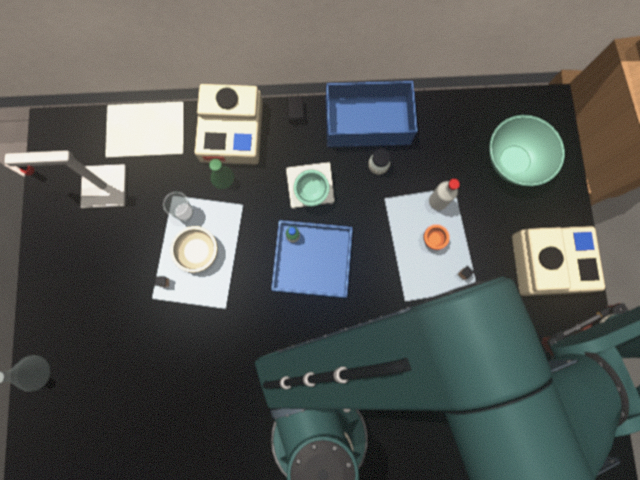

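View pics/scene0.png

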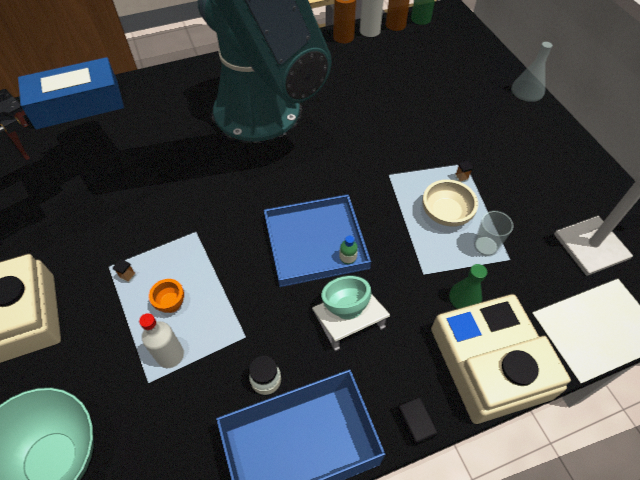

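The top view shows the cream cover at (195,250), the green one on the stand at (312,187), the orange one at (436,237) and the tray at (312,259), with the sample bottle at (292,235). The scene view agrees. The larger blue tray at the back is a decoy, since the target must be 190x200. Next I'll fit positions from the depth data.

```bash
cat > meas.py <<'E'
from h import *
import pickle
from scipy.optimize import least_squares
P={n:pickle.load(open(n+"0.pkl","rb")) for n in ["top","scene"]}
def circ(xy,r=None):
    f=lambda q: np.hypot(xy[:,0]-q[0],xy[:,1]-q[1])-q[2]
    s=least_squares(f,[*np.median(xy,0),50],loss="soft_l1",f_scale=2);return s.x
for n,p in P.items():
    w=cloud(p);hsv=cv2.cvtColor(p["frame"],cv2.COLOR_RGB2HSV)
    print("==",n)
    B=dict(top=dict(L=(165,217,224,278),M=(288,163,334,211),S=(418,220,454,256)),scene=dict(L=(417,177,483,233),M=(316,272,378,325),S=(141,274,190,320)))[n]
    for k,(l,t,r,b) in B.items():
        ww=w[t:b,l:r].reshape(-1,3);h=hsv[t:b,l:r].reshape(-1,3)
        if k=="L": m=(h[:,0]>8)&(h[:,0]<32)&(h[:,1]>35)
        if k=="S": m=(h[:,0]<18)&(h[:,1]>150)
        if k=="M": m=(h[:,0]>65)&(h[:,0]<95)&(h[:,1]>60)
        m&=np.isfinite(ww[:,0]);q=ww[m]
        if k!="M":
            rim=q[(q[:,2]>49)&(q[:,2]<60)]
            print(k,len(q),"zmax",np.percentile(q[:,2],[5,50,95]).round(1),"rim",len(rim),circ(rim[:,:2]).round(1), rim.min(0).round(),rim.max(0).round())
        else:
            print(k,len(q),q.min(0).round(1),q.max(0).round(1))
        np.save(f"{n}_{k}.npy",q)
    # tray top rim
    l,t,r,b=dict(top=(262,212,360,305),scene=(258,185,378,292))[n]
    ww=w[t:b,l:r].reshape(-1,3);h=hsv[t:b,l:r].reshape(-1,3)
    m=(h[:,0]>100)&(h[:,0]<125)&(h[:,1]>100)&np.isfinite(ww[:,0])
    q=ww[m];rim=q[(q[:,2]>24)&(q[:,2]<36)];fl=q[(q[:,2]<12)]
    print("tray rim",len(rim),cv2.minAreaRect(rim[:,:2].astype(np.float32)),"floor z",np.median(fl[:,2]),cv2.minAreaRect(fl[:,:2].astype(np.float32)))
    # objects
    boxes=dict(top=dict(beaker=(163,192,194,223),wash=(429,179,460,213),cuvB=(458,264,475,282),cuvA=(156,275,172,290),samp=(285,227,300,242),flask=(205,158,234,189),jar=(367,148,393,175)),
      scene=dict(beaker=(477,210,516,258),wash=(138,312,184,370),cuvA=(454,162,472,187),cuvB=(111,260,134,282),samp=(337,235,359,266),flask=(448,262,490,309),jar=(247,355,282,394)))[n]
    for k,(l,t,r,b) in boxes.items():
        ww=w[t:b,l:r].reshape(-1,3);q=ww[(ww[:,2]>12)&np.isfinite(ww[:,0])]
        if k=="samp": q=q[q[:,2]>35]
        if len(q)<5: print(k,"few");continue
        print(k,len(q),"xy med",np.median(q,0).round(),"5-95",np.percentile(q,5,axis=0).round(),np.percentile(q,95,axis=0).round(),"zmax",q[:,2].max().round())
E
python3 meas.py
```

```text
== top
L 748 zmax [18.5 26.8 44.4] rim 11 [498.6 303.3  55.8] [446. 247.  49.] [551. 363.  55.]
M 261 [599.3 -61.   -6. ] [687.1  30.8 106.6]
S 378 zmax [15.3 26.5 56. ] rim 133 [ 497.7 -338.7   28.6] [ 466. -369.   49.] [ 527. -307.   59.]
tray rim 274 ((462.21148681640625, -6.992919921875), (196.9687957763672, 190.5810089111328), 81.75886535644531) floor z 5.379693789383853 ((463.6594543457031, -11.692916870117188), (204.0124053955078, 203.9790802001953), 81.17635345458984)
beaker 534 xy med [620. 351.  64.] 5-95 [585. 316.  18.] [643. 373.  95.] zmax 101.0
wash 604 xy med [ 599. -356.  110.] 5-95 [ 583. -378.   24.] [ 623. -340.  169.] zmax 173.0
cuvB 145 xy med [ 399. -409.   50.] 5-95 [ 386. -424.   17.] [ 412. -398.   55.] zmax 58.0
cuvA 138 xy med [417. 391.  50.] 5-95 [406. 383.  16.] [430. 406.  56.] zmax 57.0
samp 164 xy med [524.  44.  57.] 5-95 [513.  29.  39.] [539.  60.  83.] zmax 86.0
flask 583 xy med [701. 230.  45.] 5-95 [682. 208.  16.] [753. 262. 117.] zmax 121.0
jar 424 xy med [ 715. -204.   67.] 5-95 [ 698. -228.   20.] [ 742. -183.   74.] zmax 77.0
== scene
L 20
[... 383 characters left out ...]
831787109375, -1.9707260131835938), (216.7958984375, 228.54322814941406), 81.84605407714844)
beaker 1152 xy med [618. 345.  67.] 5-95 [588. 315.  24.] [646. 374.  94.] zmax 98.0
wash 1486 xy med [ 625. -361.  108.] 5-95 [ 603. -384.   24.] [ 637. -341.  168.] zmax 173.0
cuvA 290 xy med [431. 386.  48.] 5-95 [411. 348.  15.] [471. 406.  55.] zmax 57.0
cuvB 295 xy med [ 408. -411.   47.] 5-95 [ 394. -426.   16.] [ 418. -398.   53.] zmax 55.0
samp 309 xy med [539.  41.  56.] 5-95 [525.  28.  38.] [550.  57.  82.] zmax 86.0
flask 1119 xy med [721. 225.  63.] 5-95 [697. 207.  19.] [762. 247. 117.] zmax 121.0
jar 955 xy med [ 737. -208.   69.] 5-95 [ 709. -230.   23.] [ 753. -186.   73.] zmax 76.0
```

```bash
cat > fit.py <<'E'
from h import *
import pickle
from scipy.optimize import least_squares
def prof(R):
    bt=dict([(62,34),(48,27),(34,20)])[R]; fl=dict([(62,33),(48,26),(34,19)])[R]
    th=np.linspace(0,1,6)
    return np.array([[0,0],[bt,0],[bt,10],[R-3,30],[R,36],[R,50],[R-8,50],[R-8,36],[fl+.7*(R-8-fl),22],[fl,15],[0,15]],float)
def dist(rz,pl):
    d=np.full(len(rz),1e9)
    for a,b in zip(pl[:-1],pl[1:]):
        ab=b-a;t=np.clip(((rz-a)@ab)/(ab@ab),0,1)
        d=np.minimum(d,np.linalg.norm(rz-a-t[:,None]*ab,axis=1))
    return d
def fit(q,R,x0,tilt=False):
    pl=prof(R)
    def res(x):
        ax=np.array([x[3],x[4],1.]) if tilt else np.array([0,0,1.])
        ax/=np.linalg.norm(ax);v=q-x[:3];z=v@ax;r=np.linalg.norm(v-z[:,None]*ax,axis=1)
        return dist(np.c_[r,z],pl)
    x0=list(x0)+([-.4,0.] if tilt else [])
    s=least_squares(res,x0,loss="soft_l1",f_scale=1.5)
    return s.x,np.median(np.abs(res(s.x)))
if __name__=="__main__":
    for n in ["top","scene"]:
        p=pickle.load(open(n+"0.pkl","rb"));w=cloud(p)
        R=cv2.Rodrigues(np.array(p["rvec"]))[0];print(n,"cam at",(-R.T@np.array(p["tvec"]).ravel()).round())
        for k,R,x0 in [("L",62,(501,305,3)),("S",34,(500,-339,3)),("M",48,(640,-12,40))]:
            q=np.load(f"{n}_{k}.npy")
            if k!="M": q=q[(q[:,2]>8)&(q[:,2]<60)]
            else: q=q[(q[:,2]>45)&(q[:,2]<115)]
            q=q[np.linalg.norm(q[:,:2]-np.array(x0)[:2],axis=1)<R+12]
            x,e=fit(q,R,x0,k=="M");print(k,len(q),x.round(2),"medres",round(e,2))
            if k=="M":
                a=np.array([x[3],x[4],1]);a/=np.linalg.norm(a);print(" tilt deg",np.degrees(np.arccos(a[2])).round(1),"dir",np.degrees(np.arctan2(a[1],a[0])).round(1))
E
python3 fit.py
```

```text
top cam at [ 252.   11. 1353.]
L 748 [499.63 308.73   6.23] medres 0.82
S 377 [ 499.85 -339.43    4.19] medres 1.12
M 244 [ 6.6298e+02 -9.8600e+00  4.1880e+01 -4.5000e-01 -5.0000e-02] medres 0.77
 tilt deg 24.6 dir -173.1
scene cam at [1056. -226.  953.]
L 1974 [501.17 308.13   4.6 ] medres 1.01
S 899 [ 501.15 -339.79    3.96] medres 0.81
M 1509 [ 6.6453e+02 -9.9600e+00  4.1030e+01 -4.6000e-01 -4.0000e-02] medres 0.75
 tilt deg 24.6 dir -174.5
```

Request:
drive_tool(gripper=[1, 1, 1, 1, 1, 1, 1, 1, 1, 1], linear=[[0.446, 0.71, 0], [0.446, 0.71, 0], [0.446, 0.71, 0], [0.446, 0.71, 0], [0.446, 0.71, 0], [0.446, 0.71, 0], [0.446, 0.71, 0], [0.446, 0.71, 0], [0.446, 0.71, 0], [0.446, 0.71, 0]], delta_rot=[[0, 0, -0.495], [0, 0, -0.495], [0, 0, -0.495], [0, 0, -0.495], [0, 0, -0.495], [0, 0, -0.495], [0, 0, -0.495], [0, 0, -0.495], [0, 0, -0.495], [0, 0, -0.495]], grip_force=40)

```text
time: 3.5
ee_pos: [451.6, -197.8, 230.8]
tool_rot: [-3.141, -0.006, -0.001]
force: [0.2, -0.7, -0.5]
opening: 87.9
```

Request:
drive_tool(gripper=[1, 1, 1, 1, 1, 1, 1, 1, 1, 1, 1], linear=[[0.1, 0.901, 0], [0.1, 0.901, 0], [0.1, 0.901, 0], [0.1, 0.901, 0], [0.1, 0.901, 0], [0.1, 0.901, 0], [0.1, 0.901, 0], [0.1, 0.901, -0.1], [0.1, 0.901, -0.2], [0.1, 0.901, -0.2], [0.1, 0.901, -0.2]], delta_rot=[[0, 0, 0], [0, 0, 0], [0, 0, 0], [0, 0, 0], [0, 0, 0], [0, 0, 0], [0, 0, 0], [0, 0, 0], [0, 0, 0], [0, 0, 0], [0, 0, 0]])

```text
time: 4.6
ee_pos: [497.9, 250.8, 125.8]
tool_rot: [3.139, 0.003, -0.012]
force: [-1.0, -0.8, -0.1]
opening: 88.1
```

```bash
python3 - <<'E'
from h import *
p=viewer.capture("scene");save(p,"s1.png");s=readout.get_state();print(s["time"],s["ee_pos"],s["tool_rot"],s["qpos"])
E
```

```text
4.65 [498.94162118 249.71722234 128.09042189] [ 3.13935872e+00  2.78028632e-03 -8.04859522e-03] [ 3.40498678e-01  4.15573698e-01  1.71124486e+00 -4.54494947e-04
  1.02034913e+00  1.90976257e+00]
```

View pics/s1.png

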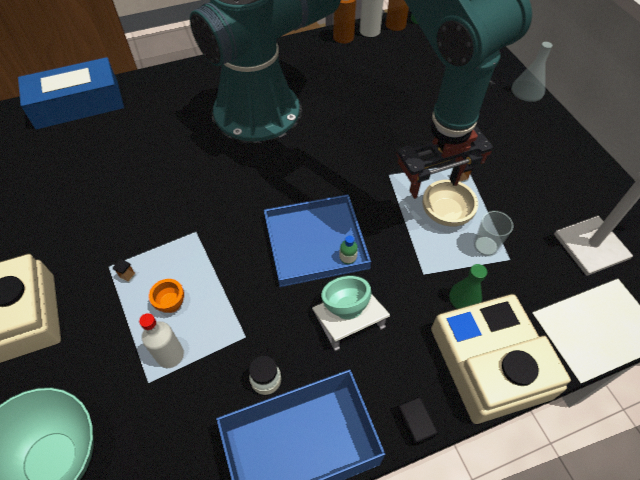

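The gripper sits over the cream cover's -y rim at (450,190), with one finger each side. I'm going down and pinching.

Request:
drive_tool(gripper=[1, 1, 1, 1, 1, -1, -1, -1, -1, -1, -1, -1, -1], linear=[[0, 0, -0.06], [0, 0, -0.12], [0, 0, -0.15], [0, 0, -0.164], [0, 0, -0.164], [0, 0, -0.164], [0, 0, -0.164], [0, 0, -0.164], [0, 0, -0.164], [0, 0, -0.164], [0, 0, -0.164], [0, 0, -0.164], [0, 0, -0.164]], delta_rot=[[0, 0, 0], [0, 0, 0], [0, 0, 0], [0, 0, 0], [0, 0, 0], [0, 0, 0], [0, 0, 0], [0, 0, 0], [0, 0, 0], [0, 0, 0], [0, 0, 0], [0, 0, 0], [0, 0, 0]])

```text
time: 5.95
ee_pos: [500.4, 250.3, 48.5]
tool_rot: [-3.142, -0.0, 0.0]
force: [-0.3, 1.2, -0.2]
opening: 27.4
```

Request:
drive_tool(gripper=[-1, -1, -1, -1, -1, -1], linear=[[0, 0, 0], [0, 0, 0], [0, 0, 0], [0, 0, 0], [0, 0, 0], [0, 0, 0]], delta_rot=[[0, 0, 0], [0, 0, 0], [0, 0, 0], [0, 0, 0], [0, 0, 0], [0, 0, 0]])

```text
time: 6.55
ee_pos: [500.4, 250.3, 48.6]
tool_rot: [-3.141, 0.0, 0.0]
force: [0.2, 0.2, -1.0]
opening: 7.7
```

Request:
drive_tool(gripper=[-1, -1, -1, -1, -1, -1, -1], linear=[[0, 0, 0.01], [0, 0, 0.03], [0, 0, 0.07], [0, 0, 0.12], [0, 0, 0.16], [0, 0, 0.2], [0, 0, 0.2]], delta_rot=[[0, 0, 0], [0, 0, 0], [0, 0, 0], [0, 0, 0], [0, 0, 0], [0, 0, 0], [0, 0, 0]])

```text
time: 7.25
ee_pos: [502.5, 251.1, 152.0]
tool_rot: [-3.139, -0.0, -0.009]
force: [0.1, -0.3, -1.7]
opening: 7.9
```

```bash
cat > look.py <<'E'
from h import *
from fit import *
import sys
# look.py tag k R x0 y0 z0 tilt
tag,k,R=sys.argv[1],sys.argv[2],int(sys.argv[3]);x0=[float(a) for a in sys.argv[4:7]]
for n in ["scene","top"]:
    p=viewer.capture(n);save(p,f"{n}_{tag}.png");w=cloud(p).reshape(-1,3);h=cv2.cvtColor(p["frame"],cv2.COLOR_RGB2HSV).reshape(-1,3)
    m={"L":(h[:,0]>8)&(h[:,0]<32)&(h[:,1]>35),"S":(h[:,0]<18)&(h[:,1]>150),"M":(h[:,0]>65)&(h[:,0]<95)&(h[:,1]>60)}[k]&np.isfinite(w[:,0])
    q=w[m];q=q[(np.linalg.norm(q[:,:2]-x0[:2],axis=1)<R+15)&(q[:,2]>x0[2]+4)&(q[:,2]<x0[2]+65)]
    if len(q)<60: print(n,"few",len(q));continue
    def f(q):
        pl=prof(R)
        def res(x):
            ax=np.array([x[3],x[4],1.]);ax/=np.linalg.norm(ax);v=q-x[:3];z=v@ax;r=np.linalg.norm(v-z[:,None]*ax,axis=1);return dist(np.c_[r,z],pl)
        s=least_squares(res,[*x0,0,0],loss="soft_l1",f_scale=1.5);return s.x,np.median(res(s.x))
    x,e=f(q);print(n,len(q),"origin",x[:3].round(1),"tilt",x[3:].round(3),"res",round(e,2))
s=readout.get_state();print(s["time"],s["ee_pos"].round(1),s["force"].round(1),s["opening"])
E
python3 look.py a L 62 500 308 104
```

```text
scene 1640 origin [514.1 305.7 107.7] tilt [-0.04  0.01] res 1.24
top 287 origin [505.3 312.3 107.2] tilt [ 0.004 -0.049] res 0.93
7.35 [500.5 250.3 149. ] [ 0.6  0.2 -0.9] 7.756552979303902
```

View pics/scene_a.png

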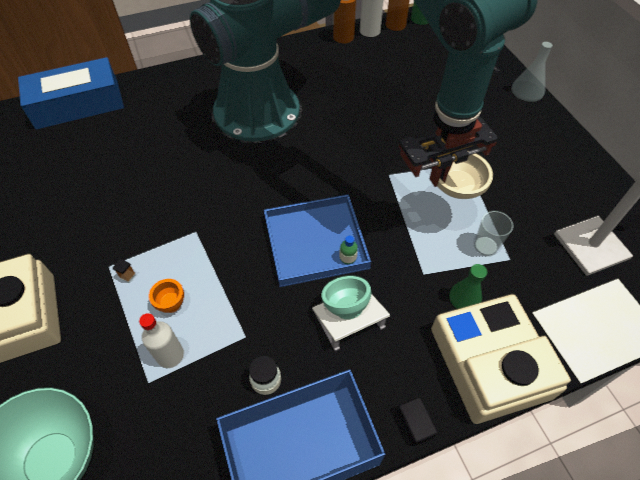

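The cover is held at (465,175), roughly level. Now I'm carrying it over the tray.

Request:
drive_tool(gripper=[-1, -1, -1, -1, -1, -1, -1, -1, -1, -1, -1, -1, -1, -1, -1], linear=[[-0.01, -0.05, 0], [-0.02, -0.12, 0], [-0.03, -0.2, 0], [-0.045, -0.28, 0], [-0.06, -0.36, 0], [-0.07, -0.44, 0], [-0.08, -0.52, 0], [-0.09, -0.58, 0], [-0.1, -0.625, 0], [-0.1, -0.649, 0], [-0.1, -0.649, -0.05], [-0.1, -0.649, -0.1], [-0.1, -0.649, -0.14], [-0.1, -0.649, -0.16], [-0.1, -0.649, -0.16]], delta_rot=[[0, 0, 0], [0, 0, 0], [0, 0, 0], [0, 0, 0], [0, 0, 0], [0, 0, 0], [0, 0, 0], [0, 0, 0], [0, 0, 0], [0, 0, 0], [0, 0, 0], [0, 0, 0], [0, 0, 0], [0, 0, 0], [0, 0, 0]])

```text
time: 8.85
ee_pos: [449.3, -73.5, 67.2]
tool_rot: [-3.14, -0.001, 0.005]
force: [0.2, 0.3, -2.0]
opening: 7.4
```

```bash
python3 look.py b L 62 450 -16 23
```

```text
scene 1771 origin [452.1 -15.3  22.9] tilt [0.012 0.002] res 0.96
top 186 origin [452.1 -12.   24. ] tilt [-0.006 -0.065] res 0.71
8.95 [450.7 -74.   68.7] [ 0.5  0.2 -1.3] 7.836289909895221
```

View pics/scene_b.png

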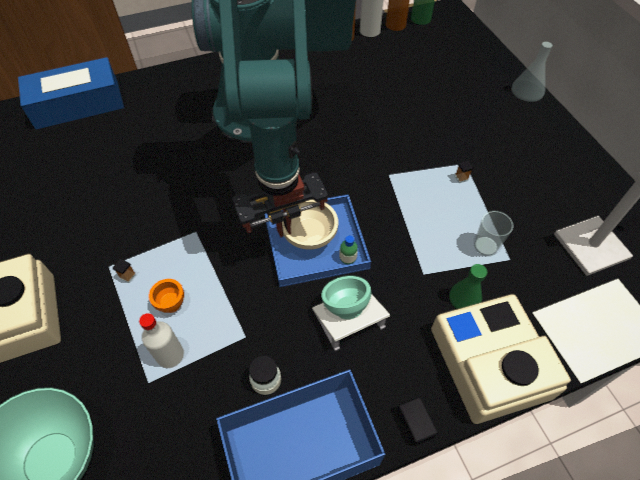

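The cover is level at (310,225), inside the tray, about 18 mm above its floor and clear of the sample bottle at (348,250). Lowering it now.

Request:
drive_tool(gripper=[-1, -1, -1, -1, -1], linear=[[0, 0, -0.015], [0, 0, -0.028], [0, 0, -0.034], [0, 0, -0.036], [0, 0, -0.036]], delta_rot=[[0, 0, 0], [0, 0, 0], [0, 0, 0], [0, 0, 0], [0, 0, 0]])

```text
time: 9.45
ee_pos: [450.3, -74.2, 50.6]
tool_rot: [-3.141, 0.0, 0.0]
force: [0.3, 0.8, -1.1]
opening: 7.7
```

Request:
drive_tool(gripper=[-1, -1, -1], linear=[[0, 0, -0.002], [0, 0, -0.003], [0, 0, -0.003]], delta_rot=[[0, 0, 0], [0, 0, 0], [0, 0, 0]])

```text
time: 9.75
ee_pos: [450.5, -74.7, 50.1]
tool_rot: [3.141, 0.001, 0.001]
force: [-3.7, -1.8, 12.4]
opening: 7.8
```

It has touched down (12 N upward). I'm releasing and going up.

Request:
drive_tool(gripper=[-0.3, -0.3, -0.3, -0.3, -0.3, -0.3, 0, 0.3, 0.6, 1], linear=[[0, 0, 0.001], [0, 0, 0.002], [0, 0, 0.002], [0, 0, 0.002], [0, 0, 0.002], [0, 0, 0.02], [0, 0, 0.1], [0, 0, 0.2], [0, 0, 0.3], [0, 0, 0.3]], delta_rot=[[0, 0, 0], [0, 0, 0], [0, 0, 0], [0, 0, 0], [0, 0, 0], [0, 0, 0], [0, 0, 0], [0, 0, 0], [0, 0, 0], [0, 0, 0]])

```text
time: 10.75
ee_pos: [454.8, -75.5, 205.9]
tool_rot: [3.138, 0.0, 0.019]
force: [1.6, 0.2, -0.7]
opening: 59.3
```

```bash
python3 look.py c L 62 450 -16 5; python3 look.py c M 48 664 -10 41
```

```text
scene 2179 origin [453.6 -15.4   6.4] tilt [ 0.004 -0.005] res 0.96
top 574 origin [453.  -15.3   7.9] tilt [-0.009 -0.006] res 0.9
10.85 [451.2 -74.4 200.8] [-0.4 -0.5 -0.6] 67.09690891848268
scene 1479 origin [664.4  -9.8  41. ] tilt [-0.452 -0.044] res 0.72
top 239 origin [663.4 -10.4  41.4] tilt [-0.474 -0.045] res 1.16
10.95 [449.3 -73.8 198.3] [-0.7 -0.9 -0.3] 75.55193021179007
```

View pics/scene_c.png

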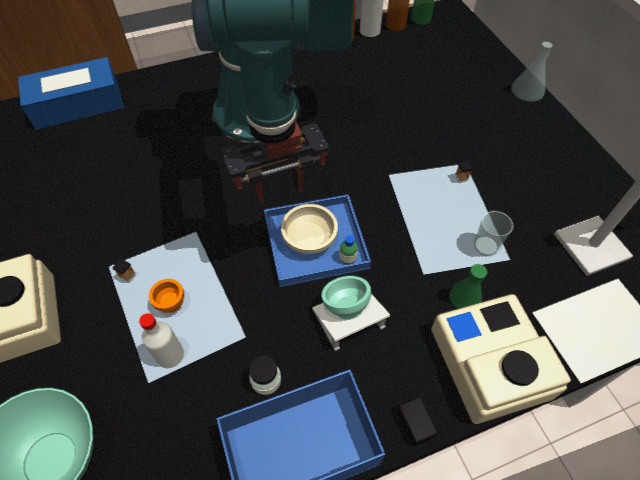

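The cream cover is released and level in the tray at (310,230), origin (453,-15). The green one is unmoved. Next I'll work out its tilted grasp.

```bash
python3 - <<'E'
from h import *
from scipy.spatial.transform import Rotation as R
s=readout.get_state();print(s["time"],s["ee_pos"].round(1),s["tool_rot"].round(3))
th,ps=np.radians(25),np.radians(5.5)
ax=np.array([-np.sin(th)*np.cos(ps),-np.sin(th)*np.sin(ps),np.cos(th)]);e=np.array([-np.sin(ps),np.cos(ps),0])
y=-e;z=-ax;x=np.cross(y,z);T=np.c_[x,y,z]
d=R.from_matrix(T)*R.from_rotvec([np.pi,0,0]).inv()
print("delta/45deg",(d.as_rotvec()/(np.pi/4)).round(4),"deg",np.degrees(d.magnitude()))
O=np.array([663.9,-10.1,40.2]);g=O+45.5*ax-44*e;pre=g+70*ax
c=np.array([450.4,-74.2,198.5]);print("grasp",g,"pre",pre,"shift/500",((pre-c)/500).round(4),"approach/500",((g-pre)/500).round(4))
print("a",ax)
E
```

```text
10.95 [449.3 -73.8 198.3] [-3.141e+00 -0.000e+00  3.000e-03]
delta/45deg [ 0.0267 -0.5551  0.1203] deg 25.58844399447723
grasp [648.97660931 -55.74046325  81.43700431] pre [619.52952653 -58.57589482 144.8785494 ] shift/500 [ 0.3383  0.0312 -0.1072] approach/500 [ 0.0589  0.0057 -0.1269]
a [-0.42067261 -0.04050617  0.90630779]
```

Request:
drive_tool(gripper=[-0.1, -0.1, -0.1, -0.1, -0.1, -0.1, -0.1, -0.1], linear=[[0.1, 0.01, 0], [0.2, 0.02, 0], [0.28, 0.025, -0.05], [0.338, 0.031, -0.107], [0.338, 0.031, -0.107], [0.338, 0.031, -0.107], [0.338, 0.031, -0.107], [0.338, 0.031, -0.107]], delta_rot=[[0.01, -0.15, 0.03], [0.015, -0.3, 0.06], [0.02, -0.45, 0.09], [0.027, -0.555, 0.12], [0.027, -0.555, 0.12], [0.027, -0.555, 0.12], [0.027, -0.555, 0.12], [0.027, -0.555, 0.12]])

```text
time: 11.75
ee_pos: [619.8, -58.8, 147.0]
tool_rot: [-3.043, -0.146, -0.676]
force: [1.1, 0.4, 0.7]
opening: 39.3
```

```bash
python3 - <<'E'
from h import *
p=viewer.capture("scene");save(p,"s2.png",(200,100,500,400),2);s=readout.get_state();print(s["time"],s["ee_pos"],s["tool_rot"],s["opening"],s["qpos"])
E
```

```text
11.8 [619.92098691 -58.8620819  147.13124128] [-3.04335281 -0.1464213  -0.6768912 ] 39.37742121778775 [-0.30614869  0.32740267  1.92327699  0.34615235  0.50977746  0.89788288]
```

View pics/s2.png

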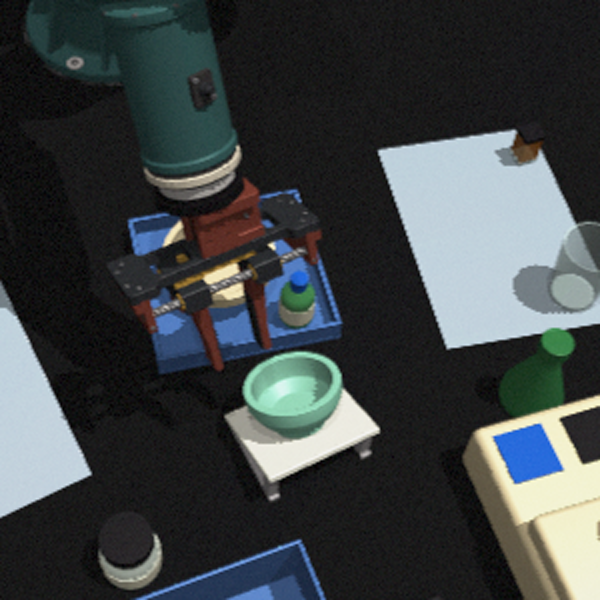

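The tilted gripper is lined up, with its fingers straddling the near-left rim of the green cover. I'm approaching along the cover's axis and pinching.

Request:
drive_tool(gripper=[-0.1, -0.1, -0.1, -0.1, -0.1, -0.1, -1, -1, -1, -1, -1, -1, -1, -1], linear=[[0.02, 0.002, -0.043], [0.04, 0.004, -0.086], [0.05, 0.005, -0.108], [0.056, 0.005, -0.12], [0.059, 0.006, -0.127], [0.059, 0.006, -0.127], [0.059, 0.006, -0.127], [0.059, 0.006, -0.127], [0.059, 0.006, -0.127], [0.059, 0.006, -0.127], [0.059, 0.006, -0.127], [0.059, 0.006, -0.127], [0.059, 0.006, -0.127], [0.059, 0.006, -0.127]], delta_rot=[[0, 0, 0], [0, 0, 0], [0, 0, 0], [0, 0, 0], [0, 0, 0], [0, 0, 0], [0, 0, 0], [0, 0, 0], [0, 0, 0], [0, 0, 0], [0, 0, 0], [0, 0, 0], [0, 0, 0], [0, 0, 0]])

```text
time: 13.2
ee_pos: [649.1, -55.9, 82.3]
tool_rot: [-3.043, -0.146, -0.675]
force: [-1.8, -1.4, 3.3]
opening: 7.7
```

```bash
python3 - <<'E'
from h import *
p=viewer.capture("scene");save(p,"s3.png",(250,200,450,400),3);s=readout.get_state();print(s["time"],s["ee_pos"],s["tool_rot"],s["opening"],s["force"])
E
```

```text
13.25 [649.02500747 -55.86933382  82.31577784] [-3.04333673 -0.1457814  -0.67513664] 7.803913925786912 [-1.64852401 -2.09566915  3.74109852]
```

View pics/s3.png

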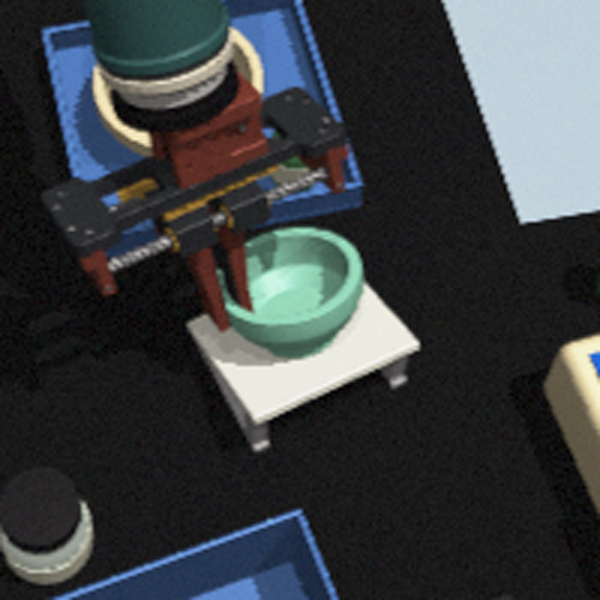

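Fingers grip the green rim at (225,300) in the crop, and the opening is 7.8 mm. I'm lifting along the axis, then carrying back and levelling.

Request:
drive_tool(gripper=[-1, -1, -1, -1, -1, -1, -1, -1, -1, -1, -1, -1, -1, -1, -1], linear=[[-0.004, 0, 0.009], [-0.012, -0.001, 0.027], [-0.025, -0.002, 0.054], [-0.045, -0.003, 0.1], [-0.06, -0.004, 0.15], [-0.08, -0.005, 0.18], [-0.12, -0.005, 0.18], [-0.17, -0.006, 0.18], [-0.23, -0.006, 0.17], [-0.29, -0.007, 0.157], [-0.34, -0.007, 0.157], [-0.375, -0.007, 0.157], [-0.391, -0.007, 0.157], [-0.391, -0.007, 0.157], [-0.391, -0.007, 0.157]], delta_rot=[[0, 0, 0], [0, 0, 0], [0, 0, 0], [0, 0, 0], [0, 0, 0], [-0.003, 0.06, -0.013], [-0.007, 0.15, -0.032], [-0.012, 0.25, -0.054], [-0.017, 0.35, -0.076], [-0.021, 0.44, -0.095], [-0.025, 0.52, -0.112], [-0.027, 0.555, -0.12], [-0.027, 0.555, -0.12], [-0.027, 0.555, -0.12], [-0.027, 0.555, -0.12]])

```text
time: 14.75
ee_pos: [453.9, -59.4, 161.0]
tool_rot: [3.141, -0.0, 0.003]
force: [0.6, 0.0, -0.2]
opening: 7.6
```

Request:
drive_tool(gripper=[-1, -1], linear=[[0, 0, 0], [0, 0, 0]], delta_rot=[[0, 0, 0], [0, 0, 0]])

```text
time: 14.95
ee_pos: [454.0, -59.3, 160.7]
tool_rot: [3.142, 0.0, 0.001]
force: [0.5, -0.3, 0.3]
opening: 7.4
```

```bash
python3 look.py d M 48 453 -15 114;python3 look.py d2 L 62 453 -15 5
```

```text
scene 1254 origin [454.5 -15.5 115.7] tilt [0.006 0.009] res 0.85
top 67 origin [453.5 -15.  115.9] tilt [ 0.011 -0.023] res 0.82
15.05 [453.8 -59.3 160.6] [-0.6  0.4 -1.4] 7.905088505585953
scene 1752 origin [453.6 -15.4   6.4] tilt [ 0.003 -0.007] res 0.97
top 355 origin [454.  -15.8   6.9] tilt [0.007 0.005] res 1.04
15.15 [453.6 -59.2 160.5] [ 0.3  0.1 -0.5] 8.324162383396619
```

View pics/scene_d.png

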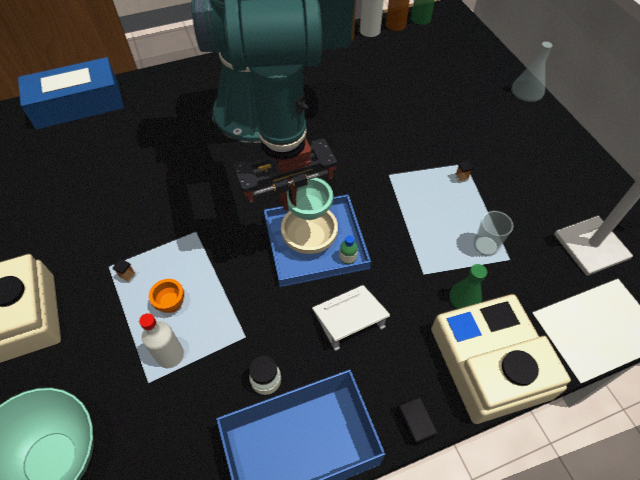

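The green cover is held level, centred over the cream one to within 1 mm. Lowering.

Request:
drive_tool(gripper=[-1, -1, -1, -1, -1, -1, -1], linear=[[0, 0, -0.04], [0, 0, -0.09], [0, 0, -0.13], [0, 0, -0.16], [0, 0, -0.176], [0, 0, -0.182], [0, 0, -0.182]], delta_rot=[[0, 0, 0], [0, 0, 0], [0, 0, 0], [0, 0, 0], [0, 0, 0], [0, 0, 0], [0, 0, 0]])

```text
time: 15.85
ee_pos: [453.5, -59.2, 69.6]
tool_rot: [-3.141, -0.0, 0.0]
force: [0.4, 0.7, -0.4]
opening: 7.6
```

Request:
drive_tool(gripper=[-1, -1, -1], linear=[[0, 0, -0.003], [0, 0, -0.005], [0, 0, -0.005]], delta_rot=[[0, 0, 0], [0, 0, 0], [0, 0, 0]])

```text
time: 16.15
ee_pos: [453.7, -59.3, 67.5]
tool_rot: [3.141, 0.0, 0.001]
force: [0.5, -0.4, 0.0]
opening: 7.7
```

Request:
drive_tool(gripper=[-1, -1, -1], linear=[[0, 0, -0.001], [0, 0, -0.002], [0, 0, -0.002]], delta_rot=[[0, 0, 0], [0, 0, 0], [0, 0, 0]])

```text
time: 16.45
ee_pos: [453.6, -59.3, 66.2]
tool_rot: [3.142, 0.0, 0.0]
force: [-0.2, -0.1, -0.0]
opening: 7.4
```

Request:
drive_tool(gripper=[-1, -1, -1], linear=[[0, 0, -0.001], [0, 0, -0.002], [0, 0, -0.002]], delta_rot=[[0, 0, 0], [0, 0, 0], [0, 0, 0]])

```text
time: 16.75
ee_pos: [453.8, -59.8, 65.9]
tool_rot: [3.141, 0.001, 0.001]
force: [-2.3, -2.4, 10.1]
opening: 8.0
```

It's touching (10 N). Releasing and going up.

Request:
drive_tool(gripper=[-0.3, -0.3, -0.3, -0.3, -0.3, 0, 0.3, 0.6, 1, 1], linear=[[0, 0, 0.001], [0, 0, 0.002], [0, 0, 0.002], [0, 0, 0.002], [0, 0, 0.02], [0, 0, 0.08], [0, 0, 0.17], [0, 0, 0.26], [0, 0, 0.27], [0, 0, 0.27]], delta_rot=[[0, 0, 0], [0, 0, 0], [0, 0, 0], [0, 0, 0], [0, 0, 0], [0, 0, 0], [0, 0, 0], [0, 0, 0], [0, 0, 0], [0, 0, 0]])

```text
time: 17.75
ee_pos: [454.5, -59.5, 201.8]
tool_rot: [3.141, 0.0, 0.006]
force: [-0.7, 0.2, -1.3]
opening: 67.1
```

```bash
python3 look.py e M 48 453 -15 20;python3 look.py e2 L 62 453 -15 5;python3 look.py e3 S 34 500 -339 3
```

```text
scene 1344 origin [454.8 -14.8  21.3] tilt [-0.008 -0.004] res 0.92
top 106 origin [454.2 -17.5  23.9] tilt [-0.041  0.042] res 0.68
17.85 [452.5 -58.9 199.3] [ 0.2 -0.5 -0.3] 75.10544696961429
scene 730 origin [453.  -15.3   6.3] tilt [ 0.003 -0.001] res 0.82
top 255 origin [451.4 -17.7   6.2] tilt [0.025 0.03 ] res 0.93
17.95 [452.  -58.8 198.5] [ 0.7 -0.   0.1] 83.26658310237114
scene 906 origin [ 501.2 -340.2    3.8] tilt [-0.004  0.004] res 0.83
top 380 origin [ 499.5 -339.9    4.2] tilt [ 0.011 -0.01 ] res 1.19
18.05 [452.3 -58.9 198.7] [-0.4  0.6 -0.5] 87.49482357282628
```

View pics/scene_e2.png

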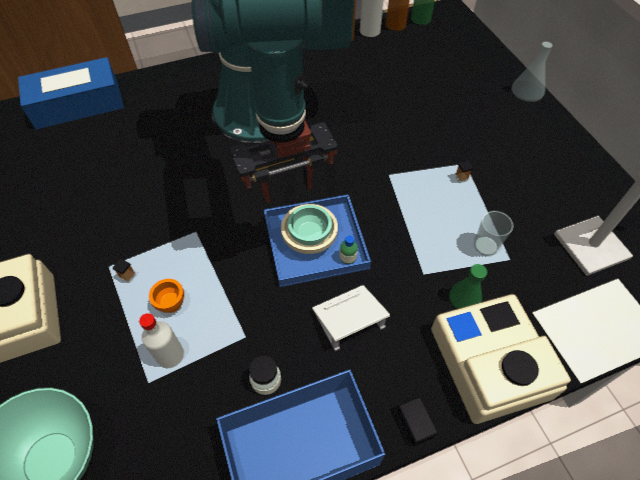

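Green is nested: 15 mm above the cream one's origin, about 1-2 mm off centre, level. Next is orange at (167,295), world (500.5,-340), pinched at its -y side.

Request:
drive_tool(gripper=[-0.3, -0.3, -0.3, -0.3, -0.3, -0.3, -0.3, -0.3, -0.3, -0.3], linear=[[0.015, -0.1, 0], [0.03, -0.2, 0], [0.045, -0.3, 0], [0.06, -0.4, 0], [0.075, -0.5, 0], [0.09, -0.58, -0.04], [0.094, -0.621, -0.1], [0.094, -0.621, -0.14], [0.094, -0.621, -0.14], [0.094, -0.621, -0.14]], delta_rot=[[0, 0, 0], [0, 0, 0], [0, 0, 0], [0, 0, 0], [0, 0, 0], [0, 0, 0], [0, 0, 0], [0, 0, 0], [0, 0, 0], [0, 0, 0]])

```text
time: 19.05
ee_pos: [499.8, -369.0, 129.2]
tool_rot: [-3.14, 0.0, 0.003]
force: [0.0, -0.2, 0.7]
opening: 30.6
```

```bash
python3 - <<'E'
from h import *
p=viewer.capture("scene");save(p,"s4.png",(60,150,300,390),2.4);s=readout.get_state();print(s["time"],s["ee_pos"],s["tool_rot"],s["opening"],s["force"])
E
```

```text
19.1 [ 500.5367702  -369.33069011  130.32463685] [-3.14115549e+00 -6.93262550e-04  3.88619006e-04] 30.79952489705115 [-0.24759421 -0.54337919 -0.42028995]
```

View pics/s4.png

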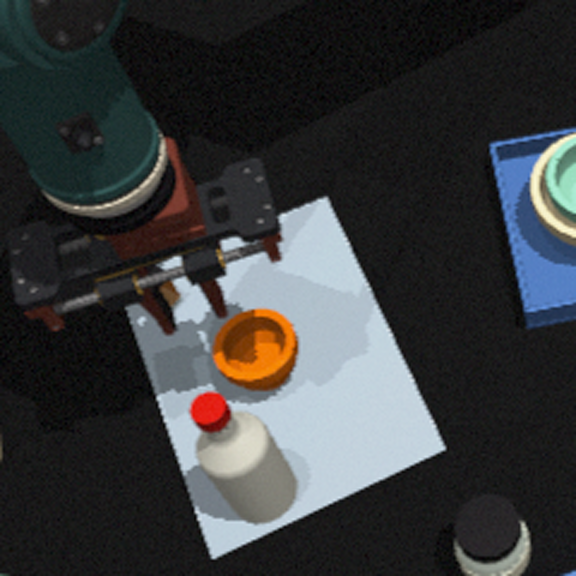

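The fingers are over the left rim of the orange cover at (215,330) in the crop, clear of the wash bottle and cuvette. Descending and pinching.

Request:
drive_tool(gripper=[-0.3, -0.3, -0.3, -0.3, -0.3, -1, -1, -1, -1, -1, -1, -1], linear=[[0, 0, -0.06], [0, 0, -0.12], [0, 0, -0.15], [0, 0, -0.162], [0, 0, -0.162], [0, 0, -0.162], [0, 0, -0.162], [0, 0, -0.162], [0, 0, -0.162], [0, 0, -0.162], [0, 0, -0.162], [0, 0, -0.162]], delta_rot=[[0, 0, 0], [0, 0, 0], [0, 0, 0], [0, 0, 0], [0, 0, 0], [0, 0, 0], [0, 0, 0], [0, 0, 0], [0, 0, 0], [0, 0, 0], [0, 0, 0], [0, 0, 0]])

```text
time: 20.3
ee_pos: [500.9, -370.5, 50.0]
tool_rot: [3.14, -0.0, 0.002]
force: [-1.5, -0.1, 5.3]
opening: 8.4
```

Request:
drive_tool(gripper=[-1, -1, -1, -1, -1, -1, -1, -1, -1], linear=[[0, 0, 0.01], [0, 0, 0.03], [0, 0, 0.07], [0, 0, 0.12], [0, 0, 0.18], [0, 0, 0.24], [0, 0, 0.26], [0, 0, 0.26], [0, 0, 0.26]], delta_rot=[[0, 0, 0], [0, 0, 0], [0, 0, 0], [0, 0, 0], [0, 0, 0], [0, 0, 0], [0, 0, 0], [0, 0, 0], [0, 0, 0]])

```text
time: 21.2
ee_pos: [499.8, -369.1, 178.1]
tool_rot: [-3.14, -0.0, 0.002]
force: [-1.2, -0.0, -0.9]
opening: 8.5
```

```bash
python3 look.py f S 34 500 -340 134;python3 - <<'E'
import cv2
cv2.imwrite("pics/f_c.png",cv2.resize(cv2.imread("pics/scene_f.png")[180:340,90:290],None,fx=3,fy=3))
E
```

```text
scene 1100 origin [ 500.7 -339.2  132.1] tilt [0.002 0.011] res 0.91
top few 4
21.3 [ 499.5 -368.8  177.3] [ 0.3 -0.5 -1.1] 8.48328583923806
```

View pics/f_c.png

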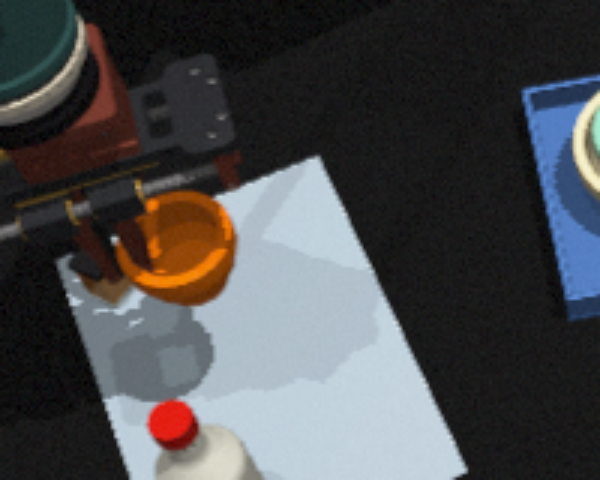

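The orange cover is held level at (190,250) in the crop. Carrying it over the nest.

Request:
drive_tool(gripper=[-1, -1, -1, -1, -1, -1, -1, -1, -1, -1, -1, -1, -1], linear=[[-0.008, 0.05, 0], [-0.017, 0.12, 0], [-0.03, 0.2, 0], [-0.045, 0.28, 0], [-0.055, 0.36, 0], [-0.065, 0.44, 0], [-0.075, 0.52, 0], [-0.085, 0.58, 0], [-0.09, 0.625, 0], [-0.093, 0.648, 0], [-0.093, 0.648, 0], [-0.093, 0.648, -0.04], [-0.093, 0.648, -0.04]], delta_rot=[[0, 0, 0], [0, 0, 0], [0, 0, 0], [0, 0, 0], [0, 0, 0], [0, 0, 0], [0, 0, 0], [0, 0, 0], [0, 0, 0], [0, 0, 0], [0, 0, 0], [0, 0, 0], [0, 0, 0]])

```text
time: 22.6
ee_pos: [452.8, -46.3, 157.4]
tool_rot: [-3.141, 0.001, 0.006]
force: [-0.1, 0.3, -0.3]
opening: 8.3
```

Request:
drive_tool(gripper=[-1, -1], linear=[[0, 0, 0], [0, 0, 0]], delta_rot=[[0, 0, 0], [0, 0, 0]])

```text
time: 22.8
ee_pos: [454.4, -46.5, 159.5]
tool_rot: [3.141, -0.001, 0.0]
force: [0.2, -0.2, -0.2]
opening: 8.6
```

```bash
python3 look.py g S 34 454 -15 113;python3 look.py g2 M 48 454 -15 20;python3 - <<'E'
import cv2
cv2.imwrite("pics/g_c.png",cv2.resize(cv2.imread("pics/scene_g.png")[130:300,220:400],None,fx=3,fy=3))
E
```

```text
scene 763 origin [455.1 -17.7 113.6] tilt [0.008 0.023] res 0.92
top 105 origin [454.1 -15.7 113.1] tilt [ 0.046 -0.036] res 0.84
22.9 [454.5 -46.3 159.7] [ 0.2  0.1 -1.5] 8.802233155380645
scene 1106 origin [454.7 -15.2  21.2] tilt [-0.004  0.007] res 0.91
top 84 origin [456.  -15.7  23.2] tilt [-0.07   0.013] res 0.58
23.0 [454.3 -46.  159.6] [-0.8  0.4 -1. ] 8.403592265097577
```

View pics/g_c.png

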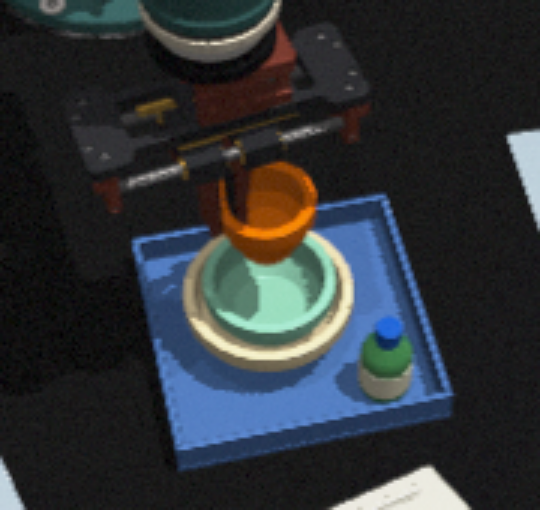

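Orange is above the nest and level, within 2 mm of centre. Nudging +y 1 mm and lowering.

Request:
drive_tool(gripper=[-1, -1, -1, -1, -1, -1, -1], linear=[[0, 0.002, -0.04], [0, 0.002, -0.08], [0, 0.002, -0.11], [0, 0.002, -0.13], [0, 0.002, -0.142], [0, 0.002, -0.146], [0, 0.002, -0.146]], delta_rot=[[0, 0, 0], [0, 0, 0], [0, 0, 0], [0, 0, 0], [0, 0, 0], [0, 0, 0], [0, 0, 0]])

```text
time: 23.7
ee_pos: [454.2, -44.8, 86.3]
tool_rot: [-3.142, -0.0, -0.001]
force: [0.4, 0.6, -0.3]
opening: 8.6
```

Request:
drive_tool(gripper=[-1, -1, -1], linear=[[0, 0, -0.002], [0, 0, -0.004], [0, 0, -0.004]], delta_rot=[[0, 0, 0], [0, 0, 0], [0, 0, 0]])

```text
time: 24.0
ee_pos: [454.1, -44.7, 84.4]
tool_rot: [3.142, 0.0, 0.001]
force: [0.3, 0.6, 0.2]
opening: 8.6
```

Request:
drive_tool(gripper=[-1, -1, -1], linear=[[0, 0, -0.002], [0, 0, -0.003], [0, 0, -0.003]], delta_rot=[[0, 0, 0], [0, 0, 0], [0, 0, 0]])

```text
time: 24.3
ee_pos: [453.9, -44.7, 82.6]
tool_rot: [-3.141, 0.0, 0.0]
force: [0.4, -0.1, -0.7]
opening: 8.5
```

Request:
drive_tool(gripper=[-1, -1, -1], linear=[[0, 0, -0.001], [0, 0, -0.002], [0, 0, -0.002]], delta_rot=[[0, 0, 0], [0, 0, 0], [0, 0, 0]])

```text
time: 24.6
ee_pos: [454.1, -45.0, 82.0]
tool_rot: [3.141, 0.0, 0.0]
force: [-0.5, -2.2, 5.5]
opening: 8.6
```

Contact is at the expected height (5.5 N). Releasing and going up.

Request:
drive_tool(gripper=[-0.3, -0.3, -0.3, -0.3, -0.3, -0.3, -0.3, -0.3, -0.3, -0.3], linear=[[0, 0, 0.001], [0, 0, 0.001], [0, 0, 0.001], [0, 0, 0.001], [0, 0, 0.01], [0, 0, 0.06], [0, 0, 0.14], [0, 0, 0.23], [0, 0, 0.27], [0, 0, 0.27]], delta_rot=[[0, 0, 0], [0, 0, 0], [0, 0, 0], [0, 0, 0], [0, 0, 0], [0, 0, 0], [0, 0, 0], [0, 0, 0], [0, 0, 0], [0, 0, 0]])

```text
time: 25.6
ee_pos: [456.3, -45.2, 220.1]
tool_rot: [3.14, 0.0, 0.011]
force: [-0.2, 0.5, -0.8]
opening: 30.9
```

```bash
python3 look.py h S 34 454 -15 35;python3 look.py h2 M 48 454 -15 20;python3 look.py h3 L 62 454 -15 5
```

```text
scene 767 origin [455.2 -14.1  36.1] tilt [-0.007 -0.   ] res 0.86
top 306 origin [456.2 -15.8  36.6] tilt [-0.027  0.019] res 1.21
25.7 [453.8 -44.6 216.6] [ 0.2 -0.3 -0. ] 30.66266024569197
scene 487 origin [454.2 -14.5  20.9] tilt [-0.005 -0.005] res 0.75
top few 32
25.8 [452.8 -44.4 215.3] [ 0.2  1.  -0.9] 31.037149493153354
scene 1066 origin [448.3   2.   36.9] tilt [ 0.327 -0.456] res 4.08
top 515 origin [463.2 -11.9  40.6] tilt [-0.575 -0.216] res 3.01
25.9 [452.8 -44.4 215.1] [-0.1 -0.  -0.4] 30.434910656381557
```

View pics/scene_h3.png

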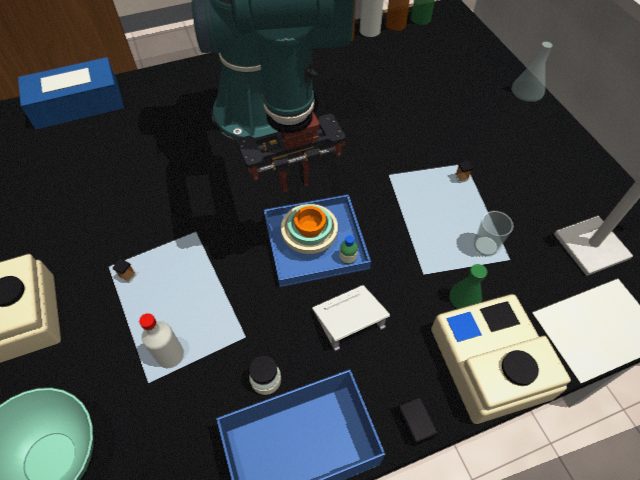

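View pics/top_h3.png

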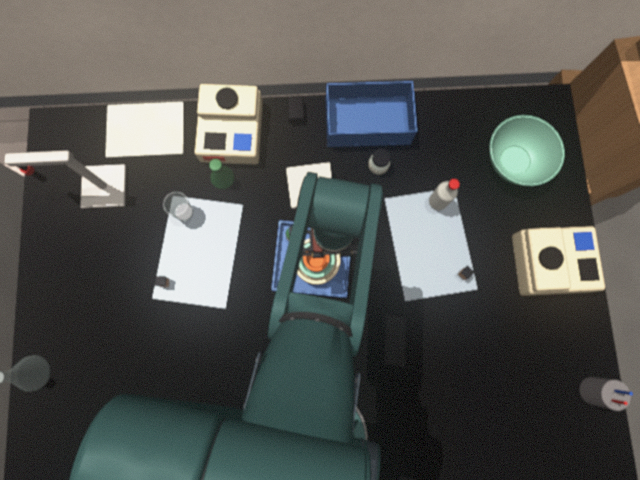

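All three covers are nested concentrically at (310,225) in the scene view and every bystander is standing where it was. The last cream fit (residual 4 mm) isn't usable because its colour mask now catches the orange cover. I'll let the arm settle, then hand in.

Request:
drive_tool(gripper=[-0.3, -0.3, -0.3], linear=[[0, 0, 0], [0, 0, 0], [0, 0, 0]], delta_rot=[[0, 0, 0], [0, 0, 0], [0, 0, 0]])

```text
time: 26.2
ee_pos: [453.7, -44.6, 216.2]
tool_rot: [-3.141, -0.0, 0.001]
force: [-0.2, 0.1, -0.3]
opening: 30.4
```

```bash
python3 - <<'E'
from h import *
s=readout.get_state();print(s["time"],s["ee_pos"],s["dq"].round(3),s["force"].round(1));print(bot.close_job())
E
```

```text
26.2 [453.74150117 -44.64481647 216.22315308] [ 0.    -0.004 -0.002 -0.001  0.001  0.001] [-0.2  0.1 -0.3]
the job is handed in; nothing more can be done
None
```

All three covers are nested mouth up in the blue tray, cream then green then orange. I handed the job in at 26.2 s of the 69 s allowed; no verdict was reported. I pinched each cover by its rim, lowered it until I felt contact (12, 10 and 5.5 N), and then released it.

My last checks, from the scene camera:

| Cover | Height above the cover below | Off centre | Tilt |
|---|---|---|---|
| Green in cream | about 15 mm (15 needed) | 1–2 mm | under 0.01 rad |
| Orange in green | about 15 mm (15 needed) | about 1 mm | under 0.01 rad |

- **Cream cover:** it was level on the tray floor, about 14 mm from the tray's centre along each axis. Those figures are from just after the green cover went in. The final fit on it failed, because the colour mask also picked up the orange cover. The last pictures show it in the same place.
- **Top camera:** with the arm in its view, its fits on the green and orange covers were rougher. They differed from the scene camera by up to about 3 mm and showed tilts up to 0.06 rad. On the last check it saw too little of the green cover to fit.
- **Bystanders:** the bottles, glassware and cuvettes look unmoved and upright in the last pictures; I did not measure them again. The gripper ended at rest, well clear of the nest.

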